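Hold the broad osteotome under the magnifier for edge inspection

ROBOT

A 6-joint arm with a two-finger parallel gripper is mounted at the origin on the work surface. World frame = base frame: x ahead of the robot, y to its left, z up, the work surface at z = 0. Lengths are in m, angles in degrees, forces in N, time in s.
With the tool pointing down it reaches from about 0.375 to 0.9 m from the base axis. Payload 3.1 kg.
Tool frame: the origin (TCP) lies midway between the tips of the shut fingers; the grasp point (between the pads) lies 19 mm behind it; z points along the fingers, y is the line along which they close (so a half turn about z gives the same grasp; the last joint's range is limited). The gripper opens to 87 mm and grips with 3 to 60 N. Pads are 19 mm wide; open, the fingers measure 117 mm over their backs; the gripper's body (75 mm by 190 mm) begins 51 mm behind the grasp point.
Start: joints at [65.059, 30.224, 82.088, -0, 67.689, -10.227], TCP at [0.159, 0.604, 0.223] pointing down, gripper open.
Joint ranges: [-176.69, 176.69], [-43.24, 126.21], [12.49, 139.97], [-82, 262], [0, 151.66], [-163.58, 163.58]. Speed limits (degrees/s): [159.86, 159.86, 180, 180, 180, 180].

INTERFACE

Orientations are given as a 3x3 rotation matrix whose columns are the frame's x, y, z axes.
In Python, from rig import read_state, capture, camera_info, hand_in gives the robot as it stands.
- The arm moves only by the tool drive_tool, never from a script. Its argument "motion" is a list of rows, each a list of 2 entries, a list of its own where there are three numbers: the shift along the tool's x, y, z in mm, then the turn, a rotation vector about the tool's x, y, z in rad. A call has 1 to 5 rows; each row shifts and turns the commanded pose from where the row before left it, along the tool's axes as they then stand; what a row does not reach is not made up. A row lasts 1/10 s, in which the tool goes at most 50 mm and 8.59 degrees, less where a joint would pass 70% of its speed; a pose out of reach is approached as far as the arm can. A call is refused whole if a number of a shift passes 50 or a number of a turn 0.15, either way. A call with a gripper value outside its range is refused whole. "gripper" is the opening, from 0 (shut) to 1 (fully open), set as the call begins (left out, the last holds). The fingers move at their own pace and stop on an object; the grip force is fixed at half the most. Time passes only in rows, so rows that do not move let the fingers close. It gives the time, the measured TCP pose, the force, the opening and the grip force at its end, in the units of the state.
- read_state(): the state, without advancing time (a new reading comes with each control period).
- capture(name): name is "scene" or "top"; returns the picture (400x640x3 uint8, red, green, blue); there is no depth.
- camera_info(name): a dict with "fovy" (degrees; the focal length in pixels is half the picture's height over the tangent of half this angle, whatever the lens; pixels are square), "cx", "cy" (the principal point, pixels), "xyz" and "orientation" of the camera in the world. Camera axes: x right, y down, z forward; pixel columns grow to the right and rows downward; lengths in m; the calibration is good to about 2 mm. A picture is of the moment at which its call begins. camera_info takes no time and is no camera call.
- hand_in(): hands the job in; it is judged then, once.
The state is a dict: "time_s": time; "joint_positions": joint angles; "qvel": joint speeds; "tau": joint torques, N m; "position": TCP position; "tcp_rot": TCP orientation; "force": force on the tool from outside, world axes, zero at the start; "moment": the same for the moment, N m; "opening": opening from 0.0 (shut) to 1.0 (fully open); "grasp_force": force on a finger pad.
Only numpy, scipy, OpenCV 4.12 (cv2) and the standard library are available. Lean on these libraries where they do the work, as an engineer would, in place of code of your own. Each camera call takes 0.05 s, during which the arm holds its last target. There are 200 camera calls.

TASK

The vet wants to check the edge of the broad osteotome (the instrument with the wide chisel blade) before the operation. Swing the tray's hold-down bar right round into its open clip, take the osteotome out of the tray by its handle and hold it still and level, blade flat side up, with its cutting edge under the middle of the magnifier lens and 13 cm below it; finish while still holding it there in the air. Leave the bar open and the other instruments, the dish and the bottle as they are, and do not bump the lamp.

Things in the scene. Friction and masses are not known exactly. Their poses are not given: they have to be found in the camera images.
- tray: Fixed stainless tray, 290 x 210 mm, walls 34 mm high, floor 4 mm thick. Origin: centre of its underside, on the table; x along the instruments (working ends towards +x), y across, z up. Two grey comb rails across it, at x -85 and +40 mm, carry three instruments side by side at y -45, 0, +45 mm in any order; between the rails the handles lie free, 26 mm above the tray floor.
- hold_bar (a joint): Angle (rad) of the flat steel hold-down bar (10 mm wide, 43-50 mm above the table) lying over the rear of the handles. It turns level about an upright post at tray x -85, y -101 mm: 0 = closed, along the tray's +y; grows clockwise seen from above to 1.571 = in the open clip at its stop, along the tray's +x over the side wall. Starts at 0-0.2. Stiff pivot (0.7 N at the knob): stays where left.
- bar_knob (a point): Middle of the gripping height of the upright round steel knob at the bar's free end: 16 mm across, standing from 50 to 88 mm above the table; this point lies at 73 mm.
- bar_pivot (a point): Point on the bar's upright pivot axis at the same height as bar_knob (73 mm above the table), 190 mm from it; the post and bar themselves end 52 mm above the table.
- osteotome: Broad osteotome: steel, 220 mm long, 0.13-0.23 kg. Origin mid-length on its axis, 36 mm above the table at the start; x to the cutting edge, y across the blade, z up, square to its flat face. Flat-sided handle 14 mm wide (y), 11 high, x -110 to -2 mm; 8 mm round shaft to x 56; blade flaring to 26 mm wide, 4 thick, square cutting edge at x +110. Balances at about x -25 mm.
- edge (a point): Middle of the osteotome's cutting edge, 110 mm from its origin along its x.
- curette: Curette lying in the same tray: same handle and length, a thin shaft ending in a small 9 mm ball-shaped cup. Origin and axes as the osteotome's. Leave it.
- elevator: Periosteal elevator lying in the same tray: same handle and length, a narrow rounded leaf 9 to 11 mm wide at the end. Origin and axes as the osteotome's. Leave it.
- lens (a point): Centre of the round magnifier lens, which is level, 102 mm across in a white ring 124 mm across and 24 mm thick (from 10 mm below to 14 mm above this point). Its z points up. It hangs 330 to 370 mm above the table; the thing to be looked at belongs 130 mm below this point.
- lamp: Magnifier lamp on a rod stand, fixed. Origin: on the table straight below the lens centre. In its own axes the round foot (170 mm) and upright rod (18 mm thick, 470 high) stand at x +60, y -250 mm; the arm runs from there to the lens ring, 5 to 50 mm above the lens's height. The space below the lens is free.
- dish: Loose steel kidney dish, about 195 x 85 x 42 mm, origin at its underside near the middle; long axis x. Leave it.
- bottle: Loose amber bottle, 56 mm across, 130 mm high, origin at the centre of its underside. Leave it.

How it is judged (in metres and radians):
On the way:
1. the hold-down bar is swung into its open clip (value of joint hold_bar above 1.42 rad), for 0.2 s.
At the end, for the whole second after the job is handed in: Bar open within 10 deg of its stop; gripper holds the osteotome by its handle, nothing else touching it, still (<20 mm/s), flat face level within 10 deg, edge middle within 20 mm of the lens's centre line and 110-150 mm below the lens; other instruments, dish, bottle within 30 mm of start (value of joint hold_bar above 1.4 rad and contact force between the fingers and osteotome above 2 N and x of the grasp point in the frame of osteotome below 0 m and horizontal distance between edge and lens below 0.02 m and z of edge in the frame of lens between -0.15 and -0.11 m and angle between osteotome's own z axis and vertical below 0.17 rad and linear speed of osteotome below 0.02 m/s and angular speed of osteotome below 0.15 rad/s and contact force between osteotome and lamp below 0.2 N and contact force between osteotome and tray below 0.2 N and contact force between osteotome and dish below 0.2 N and contact force between osteotome and bottle below 0.2 N and distance of each of curette, elevator, dish, bottle from where it was at the start of the episode below 0.03 m); the arm keeps its last pose, push and grip.
It fails at once if another instrument, the dish or the bottle is disturbed (moved more than 30 mm) (distance of any of curette, elevator, dish, bottle from where it was at the start of the episode above 0.03 m).
It fails at once if the lamp is bumped (more than 3 N) (contact force between lamp and anything else above 3 N).
It also fails if it takes over 54 s, if anything falls off the work surface, if the arm or the gripper's body presses on something with over 40 N, if the wrist force passes 120 N, or if a joint passes its speed limit or range.

## Working session

There is one attempt and no reset: what is moved stays moved. The work goes in short steps, Python scripts to look and compute and a tool call to move; the robot and the scene stay as the last step left them, time stands still between calls to the robot, and variables do not carry over. Pictures are saved under pics/ and viewed, at most 10 in all, crops included, and the job is handed in when it is done.

Besides the shell and the picture viewer there is one more tool, called after "Call:" as name(argument=value, ...) on one line, values as JSON. drive_tool: Moves the arm, as the interface text tells. Its arguments: {"type":"object","properties":{"motion":{"type":"array","items":{"type":"array"}},"gripper":{"type":"number"}},"required":["motion"]}

```bash
mkdir -p pics; python3 - <<'E'
from rig import *
import cv2,numpy as np
for n in("scene","top"):
    i=camera_info(n);print(n,i)
    cv2.imwrite(f"pics/{n}0.png",capture(n)[:,:,::-1])
s=read_state();print(s["time_s"],s["position"],np.round(s["tcp_rot"],3).tolist(),s["opening"])
E
```

```text
scene {'fovy': 54.17025896642377, 'cx': 313.67741533050685, 'cy': 205.036843088185, 'xyz': array([1.11865183, 0.55337718, 0.76682561]), 'orientation': array([[-0.72646248,  0.39592961, -0.56168675],
       [ 0.68711352,  0.43190878, -0.58423439],
       [ 0.01128175, -0.81036692, -0.58581411]])}
top {'fovy': 55.07612034107056, 'cx': 314.27943761031077, 'cy': 195.95408782159717, 'xyz': array([0.40603953, 0.01349664, 1.18142654]), 'orientation': array([[-0.01149077, -0.98637101,  0.1641347 ],
       [-0.99984261,  0.00911494, -0.01522074],
       [ 0.01351722, -0.16428376, -0.9863205 ]])}
0.1 [0.15842847 0.60388428 0.22166855] [[-0.967, 0.254, -0.001], [0.254, 0.967, -0.002], [0.0, -0.002, -1.0]] 1.002115114383131
```

View pics/scene0.png

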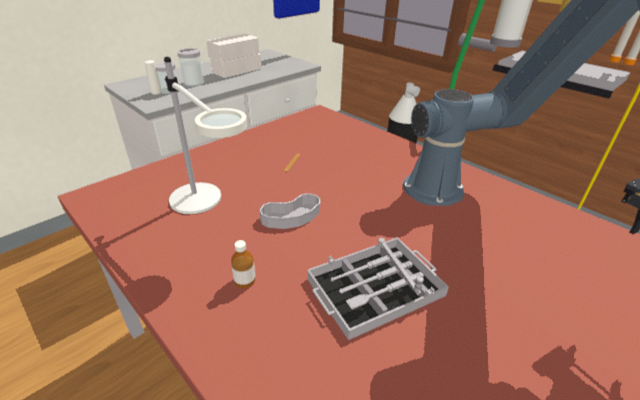

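View pics/top0.png

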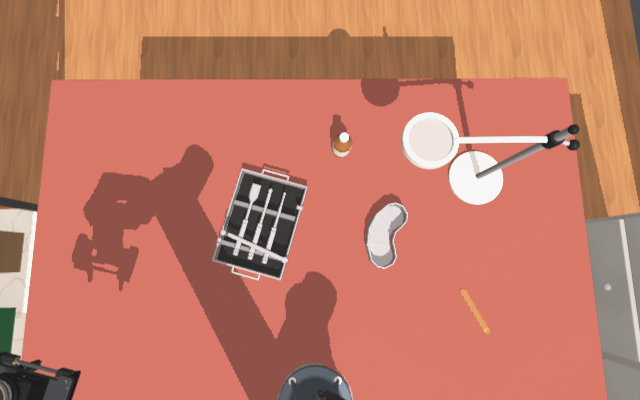

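The top view shows the tray near (260,223), with the wide-bladed osteotome leftmost and its edge near (256,186). The bar's knob end is near (222,237), the pivot near (287,261), and the lens near (431,140). I'll zoom in for pixel positions.

```bash
python3 - <<'E'
import cv2,numpy as np
t=cv2.imread("pics/top0.png")[155:290,200:320]
s=cv2.imread("pics/scene0.png")[230:340,300:455]
cv2.imwrite("pics/c1.png",cv2.resize(t,None,fx=4.4,fy=4.4,interpolation=cv2.INTER_CUBIC))
cv2.imwrite("pics/c2.png",cv2.resize(s,None,fx=5,fy=5,interpolation=cv2.INTER_CUBIC))
E
```

```text
(no output)
```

View pics/c1.png

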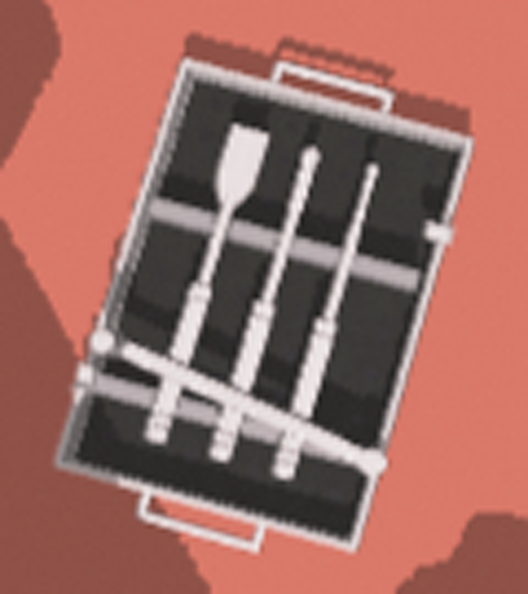

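View pics/c2.png

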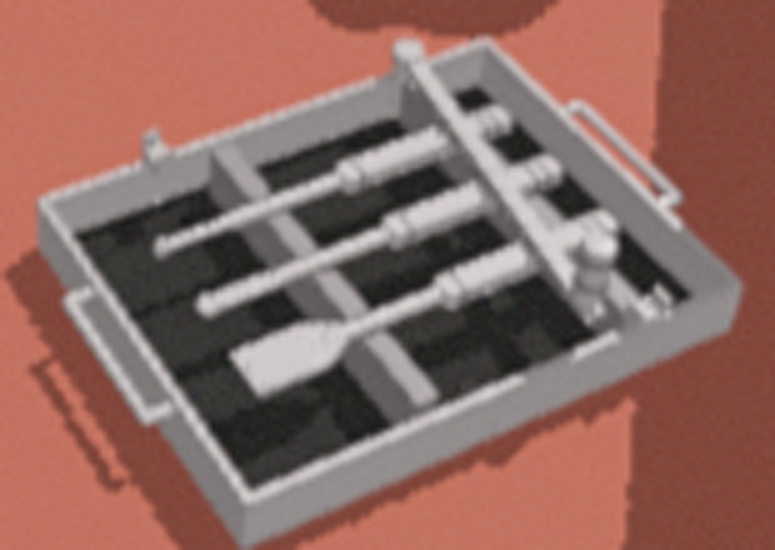

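```bash
cat > h.py <<'E'
from rig import *
import numpy as np,cv2
from scipy.optimize import least_squares
def K(i):
    f=200/np.tan(np.radians(i["fovy"]/2));return f,i["cx"],i["cy"]
def proj(n,P):
    i=camera_info(n);f,cx,cy=K(i);c=(np.atleast_2d(P)-i["xyz"])@i["orientation"]
    return np.c_[cx+f*c[:,0]/c[:,2],cy+f*c[:,1]/c[:,2]]
def onz(n,uv,z):
    i=camera_info(n);f,cx,cy=K(i);uv=np.atleast_2d(uv)
    d=np.c_[(uv[:,0]-cx)/f,(uv[:,1]-cy)/f,np.ones(len(uv))]@i["orientation"].T
    return i["xyz"]+d*((z-i["xyz"][2])/d[:,2])[:,None]
def tri(a,b):
    return least_squares(lambda P:np.r_[proj("top",P)[0]-a,proj("scene",P)[0]-b],[.5,0,.1]).x
def top(p): return np.array(p)/4.4+[200,155]-.4
def sc(p): return np.array(p)/5+[300,230]-.4
E
python3 - <<'E'
from h import *
np.set_printoptions(precision=4,suppress=True)
c=onz("top",top([(185,62),(470,140),(355,548),(60,465)]),.034)[:,:2]
L=np.array([(145,105),(145,-105),(-145,-105),(-145,105)])/1000
R=lambda a:np.array([[np.cos(a),-np.sin(a)],[np.sin(a),np.cos(a)]])
r=least_squares(lambda q:(L@R(q[2]).T+q[:2]-c).ravel(),[.5,.1,0]);print("tray",r.x,np.degrees(r.x[2]),r.fun*1000)
q=r.x;W=lambda x,y:q[:2]+R(q[2])@[x,y]
print("pivot tray",W(-.085,-.101),"top",onz("top",top((375,463)),.052),"tri",tri(top((375,463)),sc((407,45))))
print("knob top",onz("top",top((102,341)),.088),"tri",tri(top((102,341)),sc((600,238))))
e=onz("top",top([(250,127),(156,438)]),.038);print("edge/tail",e,np.linalg.norm(e[0]-e[1]), np.degrees(np.arctan2(*(e[0]-e[1])[1::-1])),"expected y45:",W(.1,.045))
for n,cr in(("top",(395,470,100,180)),("scene",(185,255,100,145))):
    im=cv2.imread(f"pics/{n}0.png");x0,x1,y0,y1=cr;print(n)
P=tri([431,140.5],[221,122]);print("lens rough",P)
# refine: white-ring mask
t=np.linspace(0,2*np.pi,80)
def ring(P,r,dz): return np.c_[P[0]+r*np.cos(t),P[1]+r*np.sin(t),np.full(80,P[2]+dz)]
o=[]
for n,cr in(("top",(395,475,100,180)),("scene",(180,260,95,150))):
    im=cv2.imread(f"pics/{n}0.png");b=cv2.resize(im,None,fx=5,fy=5,interpolation=cv2.INTER_CUBIC)
    for r_,dz in((.062,.014),(.062,-.01),(.051,.014)):
        cv2.polylines(b,[np.int32((proj(n,ring(P,r_,dz))+.5)*5)],True,(0,0,255) if dz>0 else (255,0,0),1)
    x0,x1,y0,y1=[5*k for k in cr];o.append(cv2.resize(b[y0:y1,x0:x1],(400,400 if n=="top" else 275)))
cv2.imwrite("pics/lens.png",np.hstack([o[0],np.vstack([o[1],np.zeros((125,400,3),np.uint8)])]))
E
```

```text
tray [ 0.5174  0.1574 -0.278 ] -15.930444436220608 [ 2.0149  1.4143  1.3803 -2.7328 -2.185  -1.7772 -1.2101  3.0956]
pivot tray [0.4079 0.0836] top [[0.4069 0.0837 0.052 ]] tri [0.4064 0.0844 0.0533]
knob top [[0.4865 0.2574 0.088 ]] tri [0.4856 0.2582 0.0897]
edge/tail [[0.6363 0.1709 0.038 ]
 [0.4251 0.2308 0.038 ]] 0.2195967527650874 -15.821648987709327 expected y45: [0.6259 0.1732]
top
scene
lens rough [ 0.6627 -0.2584  0.3654]
```

View pics/lens.png

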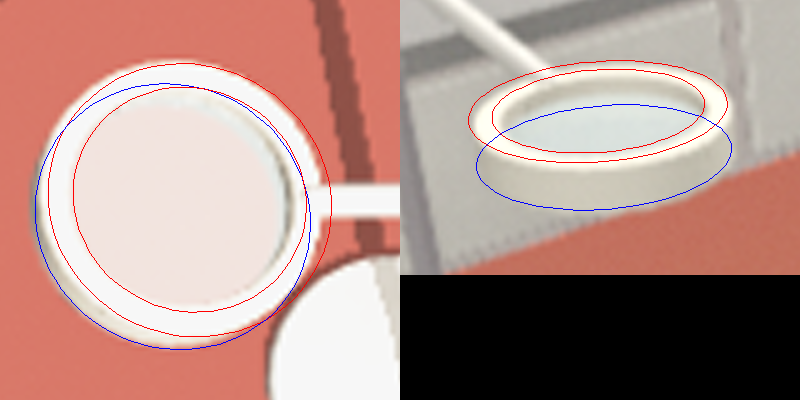

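The overlay shows the ring sitting about 1.5 px left of my first guess in the top view and about 1 px lower in the scene view. That puts the lens at about (0.663, -0.256, 0.363), which is accurate enough. The bar angle is about 0.15 rad. Next I move over the knob.

Call:
drive_tool(motion=[[[-40.5,-25.1,2],[0,0,0]],[[-40.5,-25.1,2],[0,0,0]],[[-40.5,-25.1,2],[0,0,0]],[[-40.5,-25.1,2],[0,0,0]],[[-40.5,-25.1,2],[0,0,0]]], gripper=0.35)

```text
time_s: 0.6
position: [0.3234, 0.4301, 0.2122]
tcp_rot: [[-0.967, 0.253, -0.0], [0.253, 0.967, -0.0], [0.0, -0.0, -1.0]]
force: [1.4, 0.0, 0.2]
opening: 0.628
grasp_force: 0.0
```

Call:
drive_tool(motion=[[[-40.5,-25.1,2],[0,0,0]],[[-40.5,-25.1,2],[0,0,0]],[[-40.5,-25.1,2],[0,0,0]],[[-40.5,-25.1,2],[0,0,0]],[[-40.5,-25.1,2],[0,0,0]]])

```text
time_s: 1.1
position: [0.4875, 0.2572, 0.2022]
tcp_rot: [[-0.967, 0.254, -0.001], [0.254, 0.967, -0.0], [0.001, -0.0, -1.0]]
force: [0.7, 0.3, -0.1]
opening: 0.356
grasp_force: 0.0
```

Call:
drive_tool(motion=[[[0,0,0],[0,0,-0.14]],[[0,0,0],[0,0,-0.14]],[[0,0,0],[0,0,-0.14]],[[0,0,0],[0,0,-0.14]],[[0,0,0],[0,0,-0.14]]])

```text
time_s: 1.6
position: [0.4863, 0.2586, 0.2021]
tcp_rot: [[-0.901, -0.434, -0.001], [-0.434, 0.901, -0.0], [0.001, 0.0, -1.0]]
force: [0.4, -0.1, 0.4]
opening: 0.352
grasp_force: 0.0
```

Call:
drive_tool(motion=[[[0,0,0],[0,0,-0.14]],[[0,0,0],[0,0,-0.14]],[[0,0,0],[0,0,-0.14]],[[0,0,0],[0,0,-0.14]],[[0,0,0],[0,0,-0.14]]])

```text
time_s: 2.1
position: [0.4863, 0.2587, 0.2021]
tcp_rot: [[-0.409, -0.912, -0.001], [-0.912, 0.409, -0.0], [0.001, 0.001, -1.0]]
force: [-0.4, -0.9, 0.1]
opening: 0.348
grasp_force: 0.0
```

Call:
drive_tool(motion=[[[0,0,0],[0,0,0]],[[0,0,0],[0,0,0]]])

```text
time_s: 2.3
position: [0.4864, 0.2588, 0.2023]
tcp_rot: [[-0.417, -0.909, -0.001], [-0.909, 0.417, -0.0], [0.0, 0.001, -1.0]]
force: [-0.4, 0.1, 0.9]
opening: 0.351
grasp_force: 0.0
```

```bash
cat >> h.py <<'E'
def togo(P,yaw=None):
    s=read_state();R=np.array(s["tcp_rot"]);d=R.T@(np.array(P)-s["position"])*1000
    y=np.degrees(np.arctan2(R[1,1],R[0,1]))
    print("t",round(s["time_s"],2),"pos",np.round(s["position"],4),"yaw",round(y,2),"tilt",np.round(R[:,2],3),"open",round(s["opening"],3),"gf",round(s["grasp_force"],1),"F",np.round(s["force"],1))
    print("to go tool mm",np.round(d,1),"turn z",None if yaw is None else round(-np.radians(yaw-y),3))
E
python3 - <<'E'
from h import *
togo([.486,.258,.058],155.4)
print("bottle",onz("top",[[342,152]],0),"cap",onz("top",[[344,138]],.13))
cv2.imwrite("pics/a.png",capture("scene")[140:340,250:490,::-1].repeat(3,0).repeat(3,1))
E
```

```text
t 2.3 pos [0.4864 0.2588 0.2023] yaw 155.33 tilt [-0.001 -0.    -1.   ] open 0.351 gf 0.0 F [-0.4  0.1  0.9]
to go tool mm [  0.8  -0.  144.3] turn z -0.001
bottle [[ 0.74381649 -0.0947097   0.        ]] cap [[ 0.74789336 -0.08948263  0.13      ]]
```

View pics/a.png

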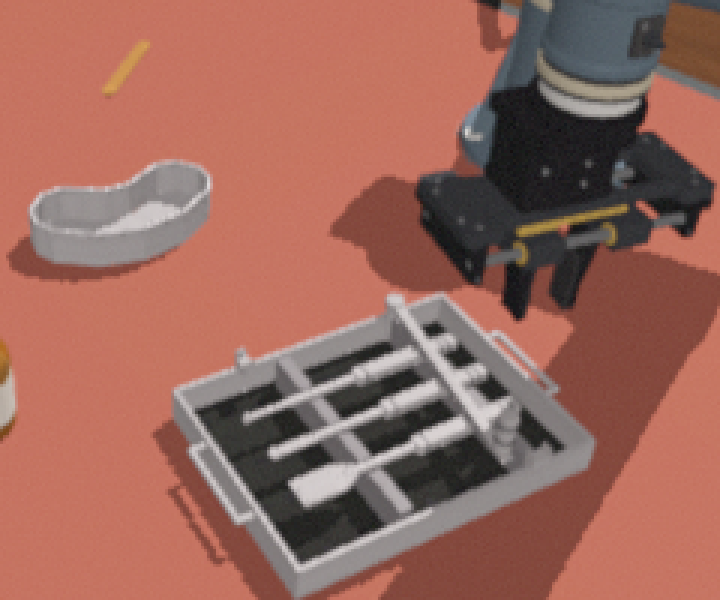

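The fingers hang above the knob, straddling it across the bar, and the bottle and dish are well clear. I descend and grip.

Call:
drive_tool(motion=[[[0.8,0,40],[0,0,0]],[[0,0,40],[0,0,0]],[[0,0,30],[0,0,0]],[[0,0,20],[0,0,0]],[[0,0,14],[0,0,0]]])

```text
time_s: 2.85
position: [0.4854, 0.2578, 0.0567]
tcp_rot: [[-0.417, -0.909, -0.003], [-0.909, 0.417, -0.001], [0.002, 0.002, -1.0]]
force: [0.0, -0.1, 0.2]
opening: 0.346
grasp_force: 0.0
```

Call:
drive_tool(motion=[[[0,0,0],[0,0,0]],[[0,0,0],[0,0,0]],[[0,0,0],[0,0,0]],[[0,0,0],[0,0,0]],[[0,0,0],[0,0,0]]], gripper=0)

```text
time_s: 3.35
position: [0.487, 0.2583, 0.0593]
tcp_rot: [[-0.415, -0.91, 0.002], [-0.91, 0.415, 0.001], [-0.001, -0.001, -1.0]]
force: [0.2, 0.7, -1.0]
opening: 0.171
grasp_force: 30.0
```

Call:
drive_tool(motion=[[[0.8,-17.1,0],[0,0,0.09]],[[0.8,-17.1,0],[0,0,0.09]],[[0.8,-17.1,0],[0,0,0.09]],[[0.8,-17.1,0],[0,0,0.09]],[[0.8,-17.1,0],[0,0,0.09]]])

```text
time_s: 3.85
position: [0.5541, 0.2062, 0.0593]
tcp_rot: [[-0.771, -0.636, 0.0], [-0.636, 0.771, 0.0], [-0.0, -0.0, -1.0]]
force: [-0.6, 0.5, 1.9]
opening: 0.172
grasp_force: 30.0
```

```bash
python3 - <<'E'
from h import *
p=np.array([.4066,.084]);a=np.radians(65.4-5*np.degrees(.09));togo([*(p+.1905*np.array([np.cos(a),np.sin(a)])),.058],155.33-np.degrees(.45))
E
```

```text
t 3.85 pos [0.5541 0.2062 0.0593] yaw 129.52 tilt [ 0.  0. -1.] open 0.172 gf 30.0 F [-0.6  0.5  1.9]
to go tool mm [ 1.1 -0.1  1.3] turn z -0.0
```

Tracking is good and the forces are small, so I continue the swing.

Call:
drive_tool(motion=[[[0.8,-17.1,0],[0,0,0.09]],[[0.8,-17.1,0],[0,0,0.09]],[[0.8,-17.1,0],[0,0,0.09]],[[0.8,-17.1,0],[0,0,0.09]],[[0.8,-17.1,0],[0,0,0.09]]])

```text
time_s: 4.35
position: [0.5919, 0.1301, 0.0593]
tcp_rot: [[-0.971, -0.237, -0.0], [-0.237, 0.971, 0.0], [0.0, 0.0, -1.0]]
force: [-1.7, -0.4, 1.8]
opening: 0.177
grasp_force: 30.0
```

Call:
drive_tool(motion=[[[0.8,-17.1,0],[0,0,0.09]],[[0.8,-17.1,0],[0,0,0.09]],[[0.8,-17.1,0],[0,0,0.09]],[[0.4,-11.4,0],[0,0,0.06]],[[0.4,-7.6,0],[0,0,0.04]]])

```text
time_s: 4.85
position: [0.5955, 0.06, 0.0593]
tcp_rot: [[-0.992, 0.129, 0.0], [0.129, 0.992, 0.0], [-0.0, 0.0, -1.0]]
force: [-0.2, 0.4, 1.9]
opening: 0.173
grasp_force: 30.0
```

```bash
python3 - <<'E'
from h import *
p=np.array([.4066,.084]);a=np.radians(-15.9);togo([*(p+.1905*np.array([np.cos(a),np.sin(a)])),.058],74.1)
P=np.array(read_state()["position"])[:2]-p;print(np.hypot(*P),1.571-(np.arctan2(P[1],P[0])-a))
E
```

```text
t 4.85 pos [0.5955 0.06   0.0593] yaw 82.58 tilt [ 0.  0. -1.] open 0.173 gf 30.0 F [-0.2  0.4  1.9]
to go tool mm [  2.  -28.7   1.3] turn z 0.148
0.1904531400009038 1.419846539981614
```

Call:
drive_tool(motion=[[[0.3,-9.5,0],[0,0,0.05]],[[0.3,-9.5,0],[0,0,0.05]],[[0,0,0],[0,0,0]]])

```text
time_s: 5.15
position: [0.592, 0.0412, 0.0592]
tcp_rot: [[-0.974, 0.226, 0.0], [0.226, 0.974, -0.0], [-0.0, -0.0, -1.0]]
force: [-1.0, -0.2, 3.2]
opening: 0.176
grasp_force: 30.0
```

Call:
drive_tool(motion=[[[0.2,-5.7,0],[0,0,0.03]],[[0.1,-3.8,0],[0,0,0.02]],[[0,0,0],[0,0,0]]])

```text
time_s: 5.45
position: [0.5898, 0.0326, 0.0592]
tcp_rot: [[-0.962, 0.274, 0.001], [0.274, 0.962, -0.0], [-0.001, -0.0, -1.0]]
force: [-1.9, -0.4, 5.0]
opening: 0.175
grasp_force: 30.0
```

Call:
drive_tool(motion=[[[0.1,-2,0],[0,0,0.01]],[[0,0,0],[0,0,0]]])

```text
time_s: 5.65
position: [0.5897, 0.0323, 0.0592]
tcp_rot: [[-0.959, 0.284, 0.002], [0.284, 0.959, 0.002], [-0.001, 0.002, -1.0]]
force: [-0.4, 3.7, 5.3]
opening: 0.178
grasp_force: 30.0
```

Call:
drive_tool(motion=[[[0.1,-2,0],[0,0,0.01]],[[0,0,0],[0,0,0]]])

```text
time_s: 5.85
position: [0.5896, 0.0321, 0.0592]
tcp_rot: [[-0.956, 0.294, 0.004], [0.294, 0.956, 0.004], [-0.002, 0.005, -1.0]]
force: [1.5, 10.5, 3.2]
opening: 0.175
grasp_force: 30.0
```

The bar is hard against its stop: the TCP stalled at the stop with 10 N. I relax the push, release and rise.

Call:
drive_tool(motion=[[[-0.2,3.8,0],[0,0,-0.02]],[[0,0,0],[0,0,0]]])

```text
time_s: 6.05
position: [0.59, 0.0334, 0.0592]
tcp_rot: [[-0.962, 0.272, 0.001], [0.272, 0.962, -0.0], [-0.001, 0.0, -1.0]]
force: [-1.1, 1.4, 5.3]
opening: 0.174
grasp_force: 30.0
```

Call:
drive_tool(motion=[[[0,0,0],[0,0,0]],[[0,0,0],[0,0,0]],[[0,0,0],[0,0,0]],[[0,0,0],[0,0,0]]], gripper=0.36)

```text
time_s: 6.45
position: [0.5894, 0.0326, 0.0582]
tcp_rot: [[-0.962, 0.273, -0.0], [0.273, 0.962, -0.0], [0.0, -0.0, -1.0]]
force: [-0.1, -0.9, 0.8]
opening: 0.348
grasp_force: 0.0
```

Call:
drive_tool(motion=[[[0,0,-20],[0,0,0]],[[0,0,-30],[0,0,0]],[[0,0,-30],[0,0,0]],[[0,0,-20],[0,0,0]],[[0,0,0],[0,0,0]]])

```text
time_s: 6.95
position: [0.5918, 0.0324, 0.1615]
tcp_rot: [[-0.962, 0.273, 0.007], [0.273, 0.962, -0.001], [-0.007, 0.001, -1.0]]
force: [0.9, 0.4, -0.3]
opening: 0.358
grasp_force: 0.0
```

```bash
python3 - <<'E'
from h import *
# axis of osteotome: edge & tail estimate + tray y=45 line averaged
e=np.array([.6363,.1709]);d=np.array([np.cos(np.radians(-15.9)),np.sin(np.radians(-15.9))])
g=e-.152*d;print("grip",g);togo([*g,.10],74.1)
t=capture("top");s=capture("scene")
cv2.imwrite("pics/b.png",cv2.resize(t[155:290,200:320,::-1],None,fx=4.4,fy=4.4,interpolation=cv2.INTER_CUBIC))
E
```

```text
grip [0.49011532 0.2125418 ]
t 6.95 pos [0.5918 0.0324 0.1615] yaw 74.13 tilt [ 0.007 -0.001 -1.   ] open 0.358 gf 0.0 F [ 0.9  0.4 -0.3]
to go tool mm [147.4 145.5  60.6] turn z 0.001
```

View pics/b.png

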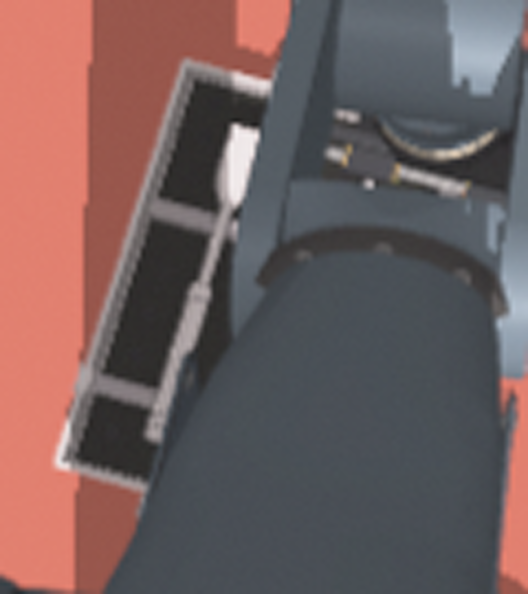

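The bar is off the osteotome, which has not moved (edge still at crop (250,127)). I move over its handle.

Call:
drive_tool(motion=[[[29.5,29.1,0],[0,0,0]],[[29.5,29.1,0],[0,0,0]],[[29.5,29.1,0],[0,0,0]],[[29.5,29.1,0],[0,0,0]],[[29.5,29.1,0],[0,0,0]]])

```text
time_s: 7.55
position: [0.4853, 0.2139, 0.1567]
tcp_rot: [[-0.962, 0.274, -0.004], [0.274, 0.962, -0.001], [0.003, -0.002, -1.0]]
force: [1.5, -0.1, 0.2]
opening: 0.36
grasp_force: 0.0
```

Call:
drive_tool(motion=[[[0,0,30],[0,0,0]],[[0,0,25],[0,0,0]],[[0,0,10],[0,0,0]],[[0,0,0],[0,0,0]]])

```text
time_s: 7.95
position: [0.4855, 0.2125, 0.0911]
tcp_rot: [[-0.962, 0.274, -0.006], [0.274, 0.962, -0.001], [0.005, -0.003, -1.0]]
force: [-0.4, 0.3, 0.2]
opening: 0.359
grasp_force: 0.0
```

```bash
python3 - <<'E'
from h import *
togo([.4901,.2125,.017],74.1)
cv2.imwrite("pics/d.png",cv2.resize(capture("scene")[200:340,290:470,::-1],None,fx=4.2,fy=4.2,interpolation=cv2.INTER_CUBIC))
E
```

```text
t 7.95 pos [0.4855 0.2125 0.0911] yaw 74.13 tilt [-0.006 -0.001 -1.   ] open 0.359 gf 0.0 F [-0.4  0.3  0.2]
to go tool mm [-4.8  1.5 74.1] turn z 0.0
```

View pics/d.png

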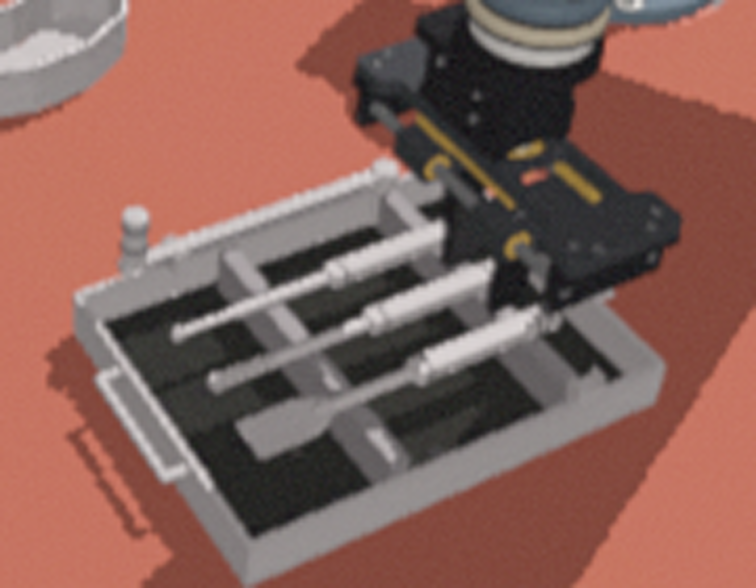

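The bar lies along the side wall in its clip, with the knob at (135,240) in the crop. The gripper is over the osteotome handle, so I descend.

Call:
drive_tool(motion=[[[-4.8,1.3,15],[0,0,0]],[[0,0,15],[0,0,0]],[[0,0,10],[0,0,0]],[[0,0,0],[0,0,0]]])

```text
time_s: 8.4
position: [0.492, 0.2125, 0.0524]
tcp_rot: [[-0.962, 0.274, -0.002], [0.274, 0.962, -0.0], [0.002, -0.001, -1.0]]
force: [-0.6, -0.5, 0.7]
opening: 0.359
grasp_force: 0.0
```

```bash
python3 - <<'E'
from h import *
togo([.4901,.2125,.017],74.1)
E
```

```text
t 8.4 pos [0.492  0.2125 0.0524] yaw 74.1 tilt [-0.002 -0.    -1.   ] open 0.359 gf 0.0 F [-0.6 -0.5  0.7]
to go tool mm [ 1.7 -0.5 35.4] turn z 0.0
```

Call:
drive_tool(motion=[[[1,-0.5,15],[0,0,0]],[[0,0,12],[0,0,0]],[[0,0,8],[0,0,0]],[[0,0,0],[0,0,0]]])

```text
time_s: 8.8
position: [0.4907, 0.2125, 0.0176]
tcp_rot: [[-0.962, 0.273, -0.002], [0.273, 0.962, -0.0], [0.002, -0.001, -1.0]]
force: [-0.6, 0.6, 0.1]
opening: 0.361
grasp_force: 0.0
```

Call:
drive_tool(motion=[[[0,0,0],[0,0,0]],[[0,0,0],[0,0,0]],[[0,0,0],[0,0,0]],[[0,0,0],[0,0,0]],[[0,0,0],[0,0,0]]], gripper=0)

```text
time_s: 9.3
position: [0.4916, 0.2128, 0.019]
tcp_rot: [[-0.962, 0.273, 0.001], [0.273, 0.962, 0.0], [-0.001, 0.0, -1.0]]
force: [-0.5, -0.3, 2.3]
opening: 0.16
grasp_force: 30.0
```

The handle is gripped at 13.9 mm. I lift straight up.

Call:
drive_tool(motion=[[[0,0,-8],[0,0,0]],[[0,0,-12],[0,0,0]],[[0,0,-20],[0,0,0]],[[0,0,-25],[0,0,0]],[[0,0,-30],[0,0,0]]])

```text
time_s: 9.8
position: [0.4904, 0.2125, 0.1145]
tcp_rot: [[-0.962, 0.273, -0.002], [0.273, 0.962, -0.0], [0.002, -0.001, -1.0]]
force: [-0.0, 0.3, -1.1]
opening: 0.16
grasp_force: 30.0
```

Call:
drive_tool(motion=[[[0,0,-35],[0,0,0]],[[0,0,-35],[0,0,0]],[[0,0,-20],[0,0,0]],[[0,0,-10],[0,0,0]],[[0,0,0],[0,0,0]]])

```text
time_s: 10.3
position: [0.4918, 0.2129, 0.2152]
tcp_rot: [[-0.962, 0.273, 0.003], [0.273, 0.962, 0.001], [-0.003, 0.001, -1.0]]
force: [0.4, 0.2, -2.7]
opening: 0.152
grasp_force: 30.0
```

```bash
python3 - <<'E'
from h import *
d=np.array([np.cos(np.radians(-15.9)),np.sin(np.radians(-15.9))])
print("lens",tri([429.4,140.5],[221,122.8]))
togo([*(np.array([.663,-.256])-.151*d),.214],74.1)
E
```

```text
lens [ 0.66365173 -0.25565657  0.36412166]
t 10.3 pos [0.4918 0.2129 0.2152] yaw 74.15 tilt [ 0.003  0.001 -1.   ] open 0.152 gf 30.0 F [ 0.4  0.2 -2.7]
to go tool mm [-141.8 -404.2    1. ] turn z 0.001
```

Call:
drive_tool(motion=[[[-5,-14,0],[0,0,0]],[[-9,-26,0],[0,0,0]],[[-10,-29,0],[0,0,0]],[[-10,-29,0],[0,0,0]],[[-10,-29,0],[0,0,0]]])

```text
time_s: 10.8
position: [0.4974, 0.0765, 0.2117]
tcp_rot: [[-0.962, 0.273, -0.005], [0.273, 0.962, -0.0], [0.004, -0.002, -1.0]]
force: [0.8, -0.5, -3.2]
opening: 0.158
grasp_force: 30.0
```

Call:
drive_tool(motion=[[[-10,-29,0],[0,0,0]],[[-10,-29,0],[0,0,0]],[[-10,-29,0],[0,0,0]],[[-10,-29,0],[0,0,0]],[[-10,-29,0],[0,0,0]]])

```text
time_s: 11.3
position: [0.5056, -0.0764, 0.2116]
tcp_rot: [[-0.962, 0.274, -0.004], [0.274, 0.962, 0.001], [0.005, -0.0, -1.0]]
force: [0.9, -0.1, -2.7]
opening: 0.154
grasp_force: 30.0
```

Call:
drive_tool(motion=[[[-10,-29,0],[0,0,0]],[[-10,-29,0],[0,0,0]],[[-10,-29,0],[0,0,0]],[[-6,-16,0],[0,0,0]],[[-3,-8,0],[0,0,0]]])

```text
time_s: 11.8
position: [0.5136, -0.1937, 0.2122]
tcp_rot: [[-0.961, 0.276, -0.002], [0.276, 0.961, 0.001], [0.003, 0.001, -1.0]]
force: [0.0, 0.3, -2.5]
opening: 0.155
grasp_force: 30.0
```

Call:
drive_tool(motion=[[[0,0,0],[0,0,0]],[[0,0,0],[0,0,0]],[[0,0,0],[0,0,0]]])

```text
time_s: 12.1
position: [0.5142, -0.1905, 0.2134]
tcp_rot: [[-0.962, 0.272, -0.001], [0.272, 0.962, 0.001], [0.001, 0.001, -1.0]]
force: [0.1, 0.1, -1.7]
opening: 0.152
grasp_force: 30.0
```

```bash
python3 - <<'E'
from h import *
d=np.array([np.cos(np.radians(-15.9)),np.sin(np.radians(-15.9))])
togo([*(np.array([.663,-.256])-.151*d),.214],74.1)
b=cv2.resize(capture("scene")[:,:,::-1],None,fx=5,fy=5,interpolation=cv2.INTER_CUBIC)
P=proj("scene",[[.663,-.256,.233]])[0];cv2.circle(b,tuple(np.int32((P+.5)*5)),6,(255,0,0),1);print(P)
cv2.imwrite("pics/e.png",b[90*5:210*5,180*5:330*5])
E
```

```text
t 12.1 pos [ 0.5142 -0.1905  0.2134] yaw 74.23 tilt [-0.001  0.001 -1.   ] open 0.152 gf 30.0 F [ 0.1  0.1 -1.7]
to go tool mm [-10.  -22.2  -0.7] turn z 0.002
[226.88495944 168.46810245]
```

View pics/e.png

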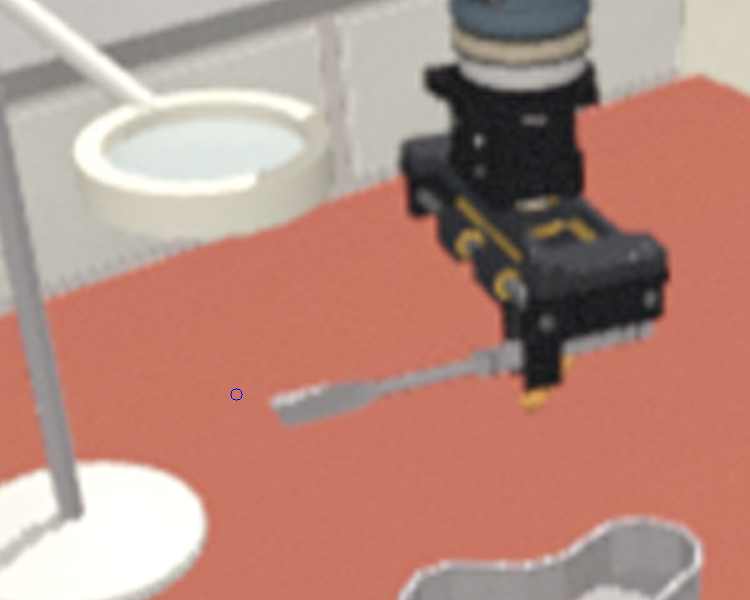

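The osteotome is held level. Its edge middle is at about crop (279,412), which is pixel (235.8,172.4), and the blue target mark is to its left. I make the final shift and then check the edge.

Call:
drive_tool(motion=[[[-4,-8,0],[0,0,0]],[[-4,-9,0],[0,0,0]],[[-2,-5,0],[0,0,0]],[[0,0,0],[0,0,0]],[[0,0,0],[0,0,0]]])

```text
time_s: 12.65
position: [0.518, -0.2162, 0.2134]
tcp_rot: [[-0.962, 0.274, -0.0], [0.274, 0.962, 0.0], [0.0, 0.0, -1.0]]
force: [0.6, 0.0, -1.4]
opening: 0.158
grasp_force: 30.0
```

Call:
drive_tool(motion=[[[0,0,0],[0,0,0]],[[0,0,0],[0,0,0]],[[0,0,0],[0,0,0]]])

```text
time_s: 12.95
position: [0.5181, -0.2157, 0.2135]
tcp_rot: [[-0.962, 0.273, -0.0], [0.273, 0.962, 0.0], [0.0, 0.0, -1.0]]
force: [-0.0, -0.6, -1.6]
opening: 0.158
grasp_force: 30.0
```

```bash
python3 - <<'E'
from h import *
d=np.array([np.cos(np.radians(-15.9)),np.sin(np.radians(-15.9))])
print("pred edge pixel at earlier pose",proj("scene",[.5142+.151*d[0],-.1905+.151*d[1],.2324]))
togo([*(np.array([.663,-.256])-.151*d),.214],74.1)
b=cv2.resize(capture("scene")[:,:,::-1],None,fx=8,fy=8,interpolation=cv2.INTER_CUBIC)
P=proj("scene",[[.663,-.256,.233]])[0];cv2.circle(b,tuple(np.int32((P+.5)*8)),4,(255,0,0),1)
cv2.imwrite("pics/f.png",b[100*8:175*8,200*8:300*8]);print(read_state()["qvel"])
E
```

```text
pred edge pixel at earlier pose [[233.17717466 171.65639785]]
t 12.95 pos [ 0.5181 -0.2157  0.2135] yaw 74.15 tilt [-0.  0. -1.] open 0.158 gf 30.0 F [-0.  -0.6 -1.6]
to go tool mm [ 0.6  0.9 -0.5] turn z 0.001
[-0.02207402  0.0403334  -0.01871581  0.06775019 -0.04069795 -0.02225347]
```

View pics/f.png

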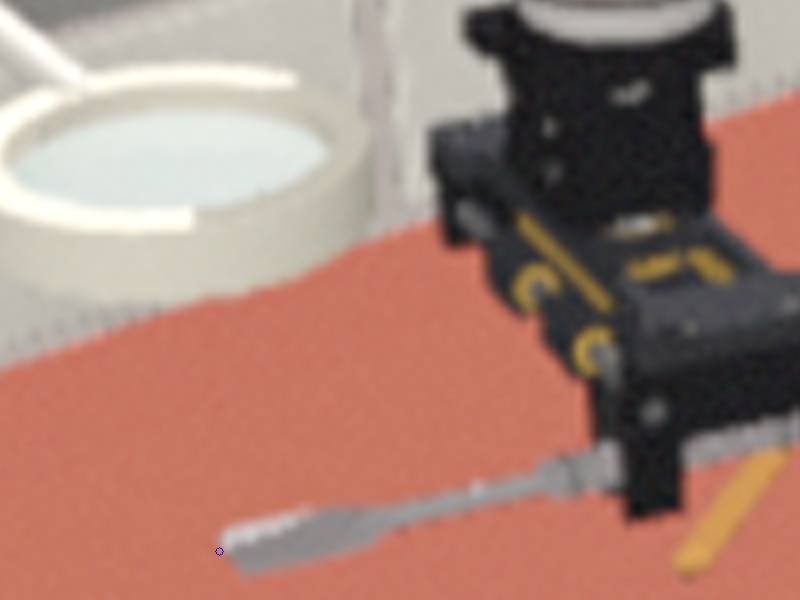

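The edge middle at (231,555) is within about 1.5 px (4 mm) of the mark at (219,551). The blade is level and the ring is clear. One small nudge, settle, then hand in.

Call:
drive_tool(motion=[[[-3,0,0],[0,0,0]],[[0,0,0],[0,0,0]],[[0,0,0],[0,0,0]],[[0,0,0],[0,0,0]],[[0,0,0],[0,0,0]]])

```text
time_s: 13.5
position: [0.521, -0.2167, 0.2135]
tcp_rot: [[-0.962, 0.273, -0.0], [0.273, 0.962, 0.0], [0.0, 0.0, -1.0]]
force: [0.3, 0.4, -2.2]
opening: 0.161
grasp_force: 30.0
```

Call:
drive_tool(motion=[[[0,0,0],[0,0,0]],[[0,0,0],[0,0,0]],[[0,0,0],[0,0,0]],[[0,0,0],[0,0,0]],[[0,0,0],[0,0,0]]])

```text
time_s: 14.0
position: [0.5211, -0.2168, 0.2136]
tcp_rot: [[-0.962, 0.273, 0.0], [0.273, 0.962, -0.0], [-0.0, -0.0, -1.0]]
force: [-0.7, 0.3, -2.0]
opening: 0.158
grasp_force: 30.0
```

```bash
python3 -c "
from rig import *
print(hand_in())"
```

```text
the job is handed in; nothing more can be done
None
```

I handed the job in at about 14 s: the bar is open against its stop, and the osteotome is held level by its handle with its edge about 13 cm below the lens and within a few millimetres of its middle by my camera measurements; the hand-in gave no verdict.

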